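Press a glued acetate laminate in the bench clamp

ROBOT

A 6-joint arm with a two-finger parallel gripper is mounted at the origin on the work surface. World frame = base frame: x ahead of the robot, y to its left, z up, the work surface at z = 0. Lengths are in m, angles in rad, forces in N, time in s.
With the tool pointing down it reaches from about 0.325 to 0.85 m from the base axis. Payload 15.5 kg.
Tool frame: the origin (TCP) lies on the centre line of the jaws, within the pads' length; the fingertips stand 22 mm ahead of it and the grasp point (between the pads) lies 3 mm ahead of it; z points along the fingers, y is the direction in which the jaws open and shut (so a half turn about z gives the same grasp; the last joint's range is limited). The gripper opens to 91 mm and grips with 3 to 60 N. Pads are 32 mm wide; open, the fingers measure 118 mm over their backs; the gripper's body (76 mm by 178 mm) begins 60 mm behind the grasp point.
Start: joints at [1.095, 0.494, 1.345, -0, 1.302, -0.096], TCP at [0.232, 0.58, 0.216] pointing down, gripper open.
Joint ranges: [-2.91, 2.91], [-0.82, 2.16], [0.22, 2.67], [-1.22, 4.37], [0.12, 2.79], [-3.08, 3.08]. Speed limits (rad/s): [1.89, 1.89, 2.57, 3.01, 3.01, 3.01].

INTERFACE

Orientations are given as a unit quaternion [w, x, y, z].
In Python, from plant import ctrl gives the robot as it stands.
- The arm moves only by the tool drive_tool, never from a script. Its argument "moves" is a list of rows, each a list of 7 numbers: the shift along the tool's x, y, z in mm, then the turn, a rotation vector about the tool's x, y, z in degrees, then the opening, from -1 (shut) to 1 (fully open). A call has 1 to 8 rows; each row is the pose to reach, as a shift and turn from the pose commanded when the call began, along the tool's axes at that moment; what a row does not reach only later rows make up. A row lasts 1/10 s, in which the tool goes at most 50 mm and 8.59 degrees, less where a joint would pass 70% of its speed; a pose out of reach is approached as far as the arm can. A call with a gripper value outside its range is refused whole. The fingers move at their own pace and stop on an object; "grip_force" is the grip in N (left out, the last holds). Time passes only in rows, so rows that repeat a pose let the fingers close. It gives the time, the measured TCP pose, the force and the opening at its end, in the units of the state.
- ctrl.observe(): the state, without advancing time (a new reading comes with each control period).
- ctrl.camera(name): name is "side" or "top" or "wrist"; returns the picture (384x512x3 uint8, red, green, blue); there is no depth.
- ctrl.camera_model(name): a dict with "intrinsics" (3x3 intrinsics, pixels), "extrinsics" (4x4, takes a point from world to camera coordinates); the wrist camera has in their place "T_tool_cam" (4x4, takes a point from camera to tool coordinates, whose origin is the TCP and whose axes are the flange's). Camera axes: x right, y up, looking along -z (the intrinsics and any distortion apply to the point x, -y, -z); pixel columns grow to the right and rows downward; lengths in m; the calibration is good to about 2 mm. The wrist camera is an equidistant fisheye: a pixel r from the principal point sees the ray r / f radians off the axis. A picture is of the moment at which its call begins: read the wrist's pose just before it. camera_model takes no time and is no camera call.
- ctrl.finish_job(): hands the job in, once; it reports no verdict.
The state is a dict: "time_s": time; "joints": joint angles; "qd": joint speeds; "tau": joint torques, N m; "tool_pos": TCP position; "eef_rot": TCP orientation; "contact_force": force on the tool from outside, world axes, zero at the start; "torque": the same for the moment, N m; "finger_gap": finger opening in m.
Only numpy, scipy, OpenCV 4.12 (cv2) and the standard library are available. Lean on these libraries where they do the work, as an engineer would, in place of code of your own. Each camera call takes 0.05 s, during which the arm holds its last target. There are 200 camera calls.

TASK

Push the clamp's free jaw down its bar with the fingertips on the yellow lug until the pad bears on the plated stack and the jaw tilts and bites on the bar: press to about 12 N, never hard enough to bend the lug. Then screw the red handle clockwise until the stack is firmly clamped with about 32 N (green pin a good 3 mm proud), not so tight that the sheet cracks, and let go. Keep the stack where it lies under the pad and leave everything else on the bench alone.

Things in the scene. Friction and masses are not known exactly. Their poses are not given: they have to be found in the camera images.
- clamp: The bench clamp, bolted to the table: grey foot 90 x 200 x 18 mm thick and an upright flat steel bar (26 x 12 mm, top 176 mm above the table). Origin on the table under the bar's axis, z up. Its +y runs along the foot: the blue jaw's arm reaches out that way from the bar; the screw axis lies 90 mm out, the work beneath it.
- lug_top (a point): Centre of the flat top (36 mm across the arm x 24 mm along it) of the yellow push lug on the blue jaw, 29 mm out from the bar's axis, 33 mm above the jaw's tilt axis. Pushed down here the jaw slides with about 3 to 6 N. Pushed farther out, on the arm or handle, it only jams on the bar.
- lug: The yellow push lug itself (36 x 24 x 26 mm), fixed on the jaw; origin on the jaw's tilt axis at the bar. It bends above 25 N. Once the pad meets the work the arm's outer end rises, the sleeve bites the bar and the push climbs some 3 to 8 N per mm. Pressed to 12 or 13 N the pad bears with about 12 N and the jaw stays bitten when let go.
- carriage (a joint): Height of the free jaw on the bar, m; grows upward. The jaw's sleeve is 66 mm tall; at the start it hangs, held by its own drooping weight, 10 to 45 mm too high for the pad to meet the work.
- jaw (a joint): Tilt of the free jaw on the bar, rad: about -0.03 hanging free (outer end drooping), about +0.03 or more when the outer end is tilted up and the sleeve bites.
- handle_grip (a point): Centre of the red wing handle on top of the clamp screw. The wing is 56 mm long (its own x), 14 mm thick (its own y), 26 mm tall; its underside is about 29 mm above the arm. Take it across the 14 mm from above. Clockwise seen from above screws it and the pad down, 1.0 mm per radian; with the pad on the work it is the arm that rises instead.
- handle (a joint): Angle of the wing handle, rad; grows clockwise seen from above (tightening), from 0 to 3 at the start up to the end stop at 10.4. It turns with about 0.1 Nm and stays where it is left.
- pad: The round black pressure pad (28 mm across) at the screw's lower end; it does not turn. Its underside lies 40 mm below this origin. It sits on a spring plunger inside the screw.
- plunger (a joint): How far the pad's spring is pressed in, m: 0 free, 0.001 for every 10 N of clamping force. Once the jaw has bitten the force grows by about 6 N per radian of handle.
- pin_top (a point): Top of the green tell-tale pin (6 mm across) in the middle of the wing handle. It is level with the wing's top (13.5 mm above handle_grip) when the spring is free and stands 1 mm prouder for every 10 N of clamping force: 3.2 mm proud is 32 N, firmly tight.
- stack: The work: a glued amber acetate sheet between two aluminium pressing plates, 70 x 60 x 36 mm tall, 0.3 to 0.55 kg, lying loose on the clamp's foot under the pad. Origin at the centre of its underside. Under 24 N of clamping the glue line stays open; over 42 N the sheet cracks.
- lens_a: Bystander, leave alone: clear lens blank, disc 70 mm across, 12 mm tall. Origin at the middle of its underside.
- lens_b: Bystander, leave alone: green lens blank, disc 70 mm across, 12 mm tall. Origin at the middle of its underside.
- driver: Bystander, leave alone: small screwdriver, 130 mm long, lying. Origin at the middle of its underside.
- case: Bystander, leave alone: black spectacle case 62 x 155 x 38 mm. Origin at the middle of its underside.
- spray: Bystander, leave alone: white spray bottle, 52 mm across, 130 mm tall. Origin at the middle of its underside.
- scanner: Bystander, leave alone: white handheld code scanner, about 190 mm long, 30 mm tall. Origin at the middle of its underside.
- cup: Bystander, leave alone: white cup, 72 mm across, 85 mm tall. Origin at the middle of its underside.
Mind the look-alikes: they are no part of the job. There is more than one size of the clamp; the one meant has the size given above.

How it is judged:
By the outcome, as a careful person would: the job done as asked, in the order asked, and still so for the second after the job is handed in, with the robot touching nothing.
It also fails if it takes over 67 s, if anything falls off the work surface, if the arm or the gripper's body presses on something with over 40 N, if the wrist force passes 120 N, or if a joint passes its speed limit or range.

## Working session

There is one attempt and no reset: what is moved stays moved. The work goes in short steps, Python scripts to look and compute and a tool call to move; the robot and the scene stay as the last step left them, time stands still between calls to the robot, and variables do not carry over. Pictures are saved under pics/ and viewed, about 8 in all and at most 12, crops included, and the job is handed in when it is done.

Besides the shell and the picture viewer there is one more tool, called after "Emit:" as a command line: name --pt "numbers of a row" for each row, then --argument value for the rest. drive_tool: Moves the arm, as the interface text tells. Its arguments: {"type":"object","properties":{"moves":{"type":"array","items":{"type":"array","items":{"type":"number"}}},"grip_force":{"type":"number"}},"required":["moves"]}

```bash
mkdir -p pics; cat > h.py <<'E'
import numpy as np, cv2
from plant import ctrl
from scipy.spatial.transform import Rotation as R
def T():
    s=ctrl.observe(); q=s['eef_rot']; M=np.eye(4); M[:3,:3]=R.from_quat([q[1],q[2],q[3],q[0]]).as_matrix(); M[:3,3]=s['tool_pos']; return M
def shot(n,f):
    M=T(); im=ctrl.camera(n); np.save('pics/'+f+'.npy',M); cv2.imwrite('pics/'+f+'.png',im[:,:,::-1]); return im
def proj(n,p):
    m=ctrl.camera_model(n); E=m['extrinsics']; K=m['intrinsics']; c=(np.array(E)@np.r_[p,1])[:3]; u=np.array(K)@[c[0],-c[1],-c[2]]; return u[:2]/u[2]
def ray(n,px,M=None):
    m=ctrl.camera_model(n); K=np.array(m['intrinsics'])
    a=(px[0]-K[0,2])/K[0,0]; b=(px[1]-K[1,2])/K[1,1]
    if n=='wrist':
        r=np.hypot(a,b); k=np.sin(r)/r if r>0 else 1; d=np.array([a*k,-b*k,-np.cos(r)]); X=M@np.array(m['T_tool_cam'])
    else: d=np.array([a,-b,-1]); X=np.linalg.inv(np.array(m['extrinsics']))
    return X[:3,3],X[:3,:3]@d
def atz(n,px,z,M=None):
    o,d=ray(n,px,M); return o+d*(z-o[2])/d[2]
E
python3 - <<'E'
from h import *
ims=[shot(n,n+'0') for n in('side','top')]
a=np.vstack([ims[0],ims[1]])[:,:,::-1]
cv2.imwrite('pics/st0.png',np.hstack([ims[0],ims[1]])[:,:,::-1])
for n in('side','top','wrist'): 
    m=ctrl.camera_model(n); print(n,{k:np.round(v,3).tolist() if not isinstance(v,(str,dict)) else v for k,v in m.items()})
print(ctrl.observe())
E
```

```text
side {'intrinsics': [[498.706, 0.0, 260.295], [0.0, 498.706, 190.722], [0.0, 0.0, 1.0]], 'extrinsics': [[0.991, -0.13, -0.024, -0.443], [0.089, 0.527, 0.845, -0.138], [-0.097, -0.84, 0.534, -1.239], [0.0, 0.0, 0.0, 1.0]]}
top {'intrinsics': [[351.965, 0.0, 251.757], [0.0, 351.965, 190.248], [0.0, 0.0, 1.0]], 'extrinsics': [[0.009, -1.0, 0.028, -0.051], [0.993, 0.012, 0.115, -0.457], [-0.115, 0.027, 0.993, -0.993], [0.0, 0.0, 0.0, 1.0]]}
wrist {'intrinsics': [[297.319, 0.0, 259.389], [0.0, 297.319, 189.657], [0.0, 0.0, 1.0]], 'T_tool_cam': [[0.001, 0.971, 0.238, 0.065], [1.0, -0.001, 0.001, 0.0], [0.001, 0.238, -0.971, -0.169], [0.0, 0.0, 0.0, 1.0]]}
{'time_s': 0.1, 'joints': array([ 1.09449498e+00,  4.94151304e-01,  1.34606682e+00,  3.26559269e-06,
        1.30247392e+00, -9.54818758e-02]), 'qd': array([ 1.47143348e-03, -1.69790137e-03, -2.59847372e-03,  5.48031973e-05,
        1.02184499e-03,  4.52713091e-04]), 'tau': array([ 1.98296075e-03, -8.80264878e+01, -3.82541835e+01,  7.09421164e-02,
        4.82375908e-02,  1.58268790e-05]), 'tool_pos': array([0.23213337, 0.57993456, 0.21507986]), 'eef_rot': array([-1.56531366e-04,  1.89261640e-01,  9.81926540e-01, -5.26939275e-04]), 'contact_force': array([ 0.48063416, -0.69808713,  0.68880915]), 'torque': array([ 0.01900114,  0.01122393, -0.01470654]), 'finger_gap': 0.09139746788914652}
```

View pics/top0.png

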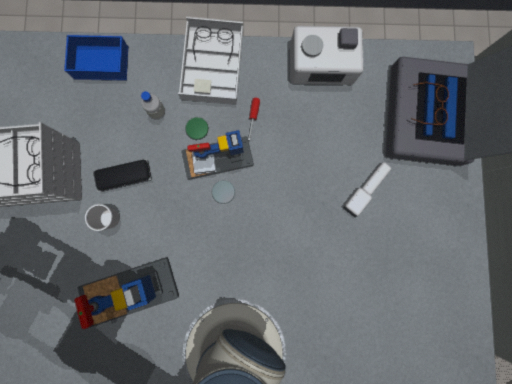

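View pics/side0.png

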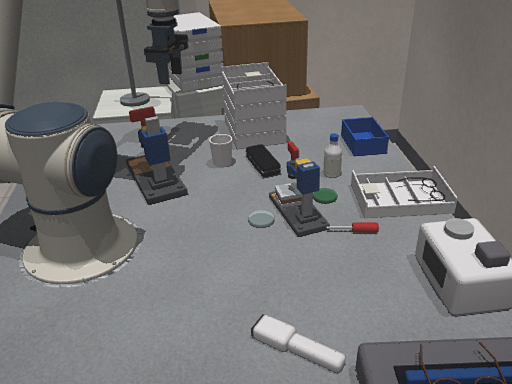

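Top view: the clamp of the right size (foot about 70 px, ~200 mm) is the middle one, near (218,157). Its blue sleeve is at (235,140), lug (223,143), red handle (199,147). The one at (128,293) is the larger look-alike. The side view shows the middle clamp at (300,190).

```bash
python3 - <<'E'
from h import *
t=cv2.imread('pics/top0.png')[115:185,170:265]; s=cv2.imread('pics/side0.png')[130:240,250:350]
a=cv2.resize(t,None,fx=6,fy=6,interpolation=cv2.INTER_CUBIC); b=cv2.resize(s,None,fx=5,fy=5,interpolation=cv2.INTER_CUBIC)
cv2.imwrite('pics/c1.png',a)
for px in [(218,157),(223,143),(199,147)]: print([np.round(atz('top',px,z),3).tolist() for z in(0.018,.15,.2)])
cv2.imwrite('pics/c2.png',b)
E
```

```text
[[0.556, 0.054, 0.018], [0.528, 0.044, 0.15], [0.518, 0.041, 0.2]]
[[0.599, 0.04, 0.018], [0.565, 0.032, 0.15], [0.553, 0.029, 0.2]]
[[0.586, 0.11, 0.018], [0.554, 0.094, 0.15], [0.542, 0.087, 0.2]]
```

View pics/c1.png

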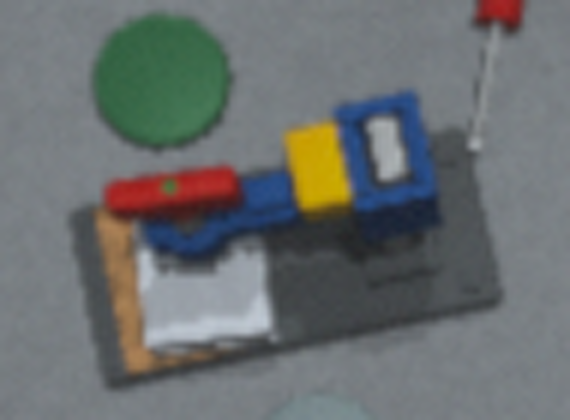

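View pics/c2.png

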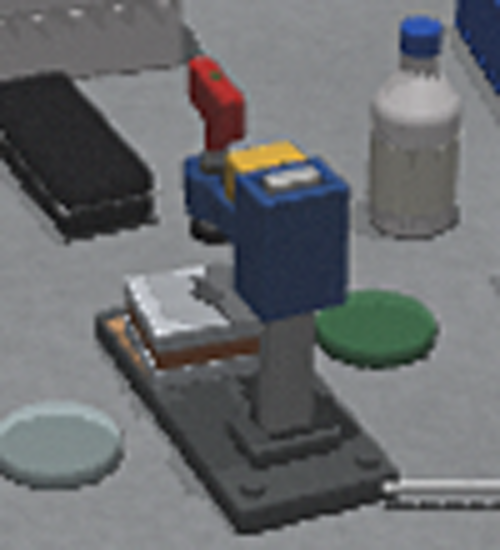

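```bash
cat >> h.py <<'E'
def tri(*rs):
    A=np.zeros((3,3));b=np.zeros(3)
    for o,d in rs:
        d=d/np.linalg.norm(d); P=np.eye(3)-np.outer(d,d); A+=P; b+=P@o
    x=np.linalg.solve(A,b); return x,[np.linalg.norm((np.eye(3)-np.outer(d,d)/(d@d))@(x-o)) for o,d in rs]
E
python3 - <<'E'
from h import *
t=lambda p:(170+(p[0]+.5)/6-.5,115+(p[1]+.5)/6-.5); s=lambda p:(250+(p[0]+.5)/5-.5,130+(p[1]+.5)/5-.5)
c=[atz('top',t(p),.018) for p in [(75,212),(110,385),(500,298),(465,130)]]
for p in c: print(p.round(4))
print([np.linalg.norm(c[i]-c[i-1]).round(3) for i in range(4)])
y=(c[0]+c[1]-c[2]-c[3]); print('yaw of +y',np.degrees(np.arctan2(y[1],y[0])))
print('bar',atz('top',t((387,148)),.176),tri(ray('top',t((387,148))),ray('side',s((292,179)))))
print('lug',tri(ray('top',t((318,168))),ray('side',s((267,157)))))
print('pin',tri(ray('top',t((170,187))),ray('side',s((216,76)))))
h=[atz('top',t(p),.2) for p in [(105,197),(238,182)]]; d=h[1]-h[0]; print('wing dir',np.degrees(np.arctan2(d[1],d[0])),np.linalg.norm(d))
M=T();print(M.round(3))
E
```

```text
[0.576  0.1597 0.018 ]
[0.4903 0.14   0.018 ]
[ 0.536  -0.0495  0.018 ]
[ 0.6204 -0.0314  0.018 ]
[np.float64(0.196), np.float64(0.088), np.float64(0.195), np.float64(0.086)]
yaw of +y 103.3109601374291
bar [0.56881472 0.00302184 0.176     ] (array([0.56855568, 0.00313338, 0.17384102]), [np.float64(0.0008047361389833545), np.float64(0.0008047361389834308)])
lug (array([0.56131888, 0.03198277, 0.17066555]), [np.float64(0.00015687534905111573), np.float64(0.00015687534905094692)])
pin (array([0.54751939, 0.09163929, 0.18677889]), [np.float64(0.000582469101883038), np.float64(0.0005824691018830549)])
wing dir -82.50601791322758 0.0539058486310679
[[-0.928  0.372 -0.001  0.232]
 [ 0.372  0.928 -0.001  0.58 ]
 [ 0.    -0.001 -1.     0.215]
 [ 0.     0.     0.     1.   ]]
```

```bash
cat >> h.py <<'E'
def goal(p,yawx):
    M=T(); c,s=np.cos(np.radians(yawx)),np.sin(np.radians(yawx)); G=np.array([[c,s,0],[s,-c,0],[0,0,-1]])
    st=ctrl.observe(); print('t',round(st['time_s'],2),'pos',st['tool_pos'].round(4),'F',st['contact_force'].round(1),'q6',np.degrees(st['joints'][5]).round(1),'gap',round(st['finger_gap'],4))
    print('shift',(M[:3,:3].T@(np.array(p)-M[:3,3])*1e3).round(1),'turn',np.degrees(R.from_matrix(M[:3,:3].T@G).as_rotvec()).round(2))
E
python3 - <<'E'
from h import *
goal((.5617,.0315,.235),193.3)
E
```

```text
t 0.1 pos [0.2321 0.5799 0.2151] F [ 0.5 -0.7  0.7] q6 -5.5 gap 0.0914
shift [-509.8 -386.7  -19.6] turn [-6.000e-02 -3.000e-02 -3.512e+01]
```

Emit:
drive_tool --pt "0 0 -50 0 0 0 -1" --pt "-40 -30 -80 0 0 -8 -1" --pt "-80 -60 -80 0 0 -16 -1" --pt "-120 -90 -80 0 0 -24 -1" --pt "-160 -120 -80 0 0 -32 -1" --pt "-200 -150 -80 0 0 -35.1 -1" --pt "-240 -181 -80 0 0 -35.1 -1" --pt "-280 -211 -80 0 0 -35.1 -1" --grip_force 20

```text
time_s: 0.9
tool_pos: [0.4048, 0.2941, 0.2955]
eef_rot: [-0.0, -0.116, 0.993, -0.0]
contact_force: [0.2, 0.9, -0.0]
finger_gap: 0.0302
```

```bash
python3 - <<'E'
from h import *
goal((.5617,.0315,.26),193.3)
E
```

```text
t 0.9 pos [0.4048 0.2941 0.2955] F [ 0.2  0.9 -0. ] q6 -74.1 gap 0.0302
shift [ -92.3 -291.7   35.5] turn [-0.   -0.01  0.01]
```

Emit:
drive_tool --pt "-14 -46 5 0 0 0 -1" --pt "-28 -92 10 0 0 0 -1" --pt "-43 -138 15 0 0 0 -1" --pt "-58 -184 20 0 0 0 -1" --pt "-72 -230 25 0 0 0 -1" --pt "-87 -276 35 0 0 0 -1" --pt "-87 -276 35 0 0 0 -1" --pt "-87 -276 35 0 0 0 -1"

```text
time_s: 1.7
tool_pos: [0.5523, 0.0465, 0.2599]
eef_rot: [-0.001, -0.115, 0.993, 0.0]
contact_force: [0.2, 0.4, 0.8]
finger_gap: 0.0004
```

```bash
python3 - <<'E'
from h import *
goal((.5617,.0315,.225),193.3)
im=shot('wrist','w1')
cv2.imwrite('pics/w1c.png',cv2.resize(im[:,:,::-1],(768,576)))
E
```

```text
t 1.7 pos [0.5523 0.0465 0.2599] F [0.2 0.4 0.8] q6 -104.5 gap 0.0004
shift [ -5.8 -16.8  34.9] turn [ 0.03 -0.08 -0.14]
```

View pics/w1c.png

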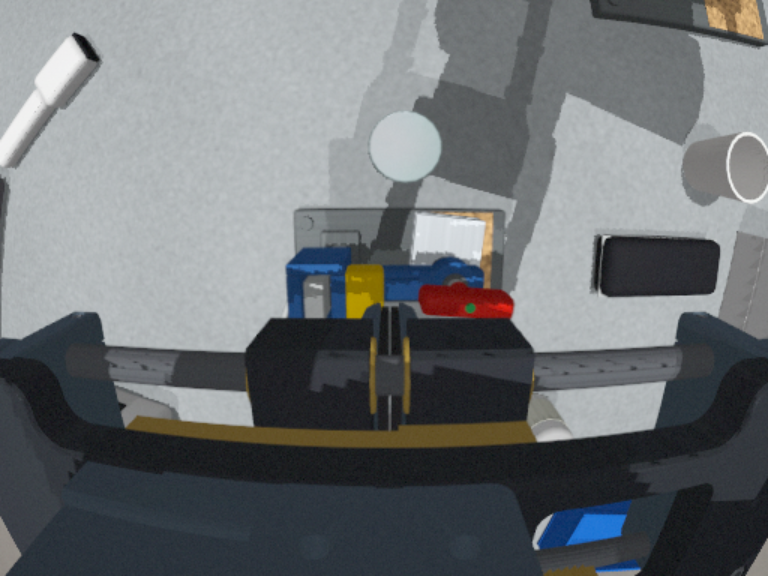

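Wrist view (768 px scale): bar top at (316,297), yellow lug at (364,290), the red wing at (466,302) roughly along the arm, and the fingertips are closed at (390,320), still short of the lug. I'll let the arm settle and then correct.

Emit:
drive_tool --pt "0 0 0 0 0 0 -1" --pt "0 0 0 0 0 0 -1"

```text
time_s: 1.95
tool_pos: [0.552, 0.0484, 0.261]
eef_rot: [0.0, -0.116, 0.993, 0.0]
contact_force: [0.5, -0.0, -0.3]
finger_gap: 0.0003
```

```bash
python3 - <<'E'
from h import *
goal((.5617,.0315,.225),193.3)
M=np.load('pics/w1.npy')
f=lambda x,y:((x+.5)/1.5-.5,(y+.5)/1.5-.5)
print('lug near edge corners', atz('wrist',f(345,266),.171,M),atz('wrist',f(383,265),.171,M)); print('pin',atz('wrist',f(470,308),.187,M)); print('bar',atz('wrist',f(316,276),.176,M))
E
```

```text
t 1.95 pos [0.552  0.0484 0.261 ] F [ 0.5 -0.  -0.3] q6 -104.5 gap 0.0003
shift [ -5.5 -18.7  36. ] turn [-0.    0.02  0.07]
lug near edge corners [0.54506978 0.01735277 0.171     ] [0.53937793 0.03913688 0.171     ]
pin [0.54919055 0.09274059 0.187     ]
bar [0.55369568 0.00213628 0.176     ]
```

Emit:
drive_tool --pt "-5 -18 20 0 0 0 -1" --pt "-5 -18 45 0 0 0 -1" --pt "-5 -18 56 0 0 0 -1" --pt "-5 -18 56 0 0 0 -1"

```text
time_s: 2.35
tool_pos: [0.5604, 0.0317, 0.2036]
eef_rot: [-0.001, -0.116, 0.993, 0.0]
contact_force: [1.1, 0.6, 0.1]
finger_gap: 0.0004
```

Emit:
drive_tool --pt "0 0 4 0 0 0 -1" --pt "0 0 8 0 0 0 -1" --pt "0 0 11 0 0 0 -1" --pt "0 0 13 0 0 0 -1" --pt "0 0 15 0 0 0 -1" --pt "0 0 15 0 0 0 -1"

```text
time_s: 2.95
tool_pos: [0.5613, 0.031, 0.1895]
eef_rot: [-0.0, -0.116, 0.993, 0.0]
contact_force: [-0.6, -0.5, -0.4]
finger_gap: 0.0006
```

```bash
python3 - <<'E'
from h import *
m=ctrl.camera_model('side'); X=np.linalg.inv(np.array(m['extrinsics'])); c=X[:2,3]; s=np.array([.5479,.0907]); d=(c-s)/np.linalg.norm(c-s)
for z in (.06,.07,.08,.09,.10,.11): 
    u=proj('side',np.r_[s+d*.014,z]); print(z,((u+.5-[250,130])*5).round(1))
u=proj('side',[.5479,.0907,.1868]);print('pin',((u+.5-[250,130])*5).round(1))
goal((.5613,.031,.17),193.3)
E
```

```text
0.06 [215.7 302.4]
0.07 [216.  286.4]
0.08 [216.2 270.3]
0.09 [216.4 254. ]
0.1 [216.6 237.6]
0.11 [216.8 221.1]
pin [218.7  76.9]
t 2.95 pos [0.5613 0.031  0.1895] F [-0.6 -0.5 -0.4] q6 -106.2 gap 0.0006
shift [ 0.   0.  19.5] turn [ 0.   -0.01 -0.02]
```

The pad's underside is at about z = 0.097 and the stack's top at 0.054, so the jaw has roughly 43 mm to travel. I can push the first 30 mm in coarser steps.

Emit:
drive_tool --pt "0 0 2 0 0 0 -1" --pt "0 0 4 0 0 0 -1" --pt "0 0 6 0 0 0 -1" --pt "0 0 8 0 0 0 -1" --pt "0 0 10 0 0 0 -1" --pt "0 0 12 0 0 0 -1"

```text
time_s: 3.55
tool_pos: [0.5614, 0.031, 0.1774]
eef_rot: [-0.0, -0.116, 0.993, 0.0]
contact_force: [-0.1, -0.5, 0.1]
finger_gap: 0.0004
```

Emit:
drive_tool --pt "0 0 2 0 0 0 -1" --pt "0 0 4 0 0 0 -1" --pt "0 0 6 0 0 0 -1" --pt "0 0 8 0 0 0 -1" --pt "0 0 10 0 0 0 -1"

```text
time_s: 4.05
tool_pos: [0.5615, 0.031, 0.1675]
eef_rot: [0.0, -0.116, 0.993, -0.0]
contact_force: [-0.6, -0.3, 2.5]
finger_gap: 0.0007
```

```bash
python3 - <<'E'
from h import *
im=shot('side','side1')
cv2.imwrite('pics/s1c.png',cv2.resize(im[90:250,230:370,::-1],None,fx=4,fy=4,interpolation=cv2.INTER_CUBIC))
print(ctrl.observe()['contact_force'])
E
```

```text
[-0.08687816  0.54120146 -0.25371106]
```

View pics/s1c.png

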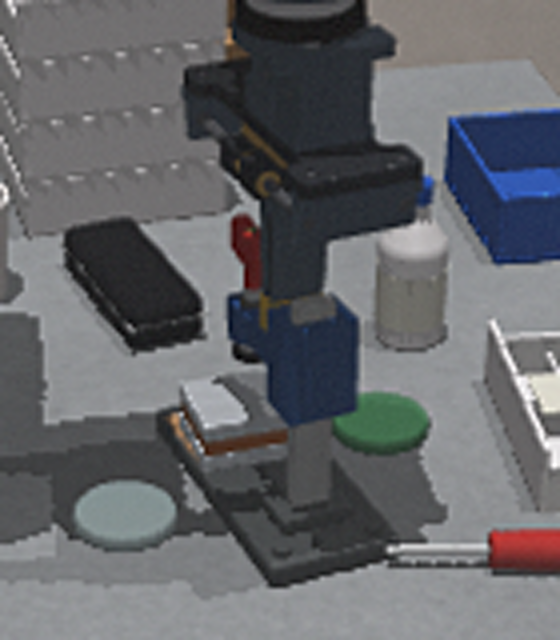

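```bash
python3 - <<'E'
from h import *
f=lambda p:((proj('side',p)+.5-[230,90])*4).round(0)
u=np.array([-.230,.973,0]); v=np.array([.973,.230,0]); b=np.array([.5686,.0031,0])
for n,a,w,z in [('bartop',0,0,.176),('barbase',0,0,.018),('bartop front',-6,0,.176)]+[('lug at z',29,0,z) for z in(.14,.15,.16,.17)]+[('sleeve front',-14,0,z) for z in(.07,.08,.09,.1,.11,.14,.15,.16,.17)]+[('tip bar-side corner',15.5,-16,.1455),('tip corner',15.5,16,.1455),('padfront',84,-14,.09)]: print(n,z,f(b+u*a/1e3+v*w/1e3+[0,0,z]))
im=cv2.imread('pics/side1.png')[140:185,285:325]
cv2.imwrite('pics/s1d.png',cv2.resize(im,None,fx=14,fy=13,interpolation=cv2.INTER_CUBIC))
E
```

```text
bartop 0.176 [315. 300.]
barbase 0.018 [309. 514.]
bartop front 0.176 [320. 305.]
lug at z 0.14 [294. 330.]
lug at z 0.15 [294. 316.]
lug at z 0.16 [295. 302.]
lug at z 0.17 [295. 287.]
sleeve front 0.07 [320. 458.]
sleeve front 0.08 [321. 445.]
sleeve front 0.09 [321. 431.]
sleeve front 0.1 [322. 418.]
sleeve front 0.11 [322. 404.]
sleeve front 0.14 [324. 362.]
sleeve front 0.15 [324. 348.]
sleeve front 0.16 [325. 334.]
sleeve front 0.17 [325. 319.]
tip bar-side corner 0.1455 [280. 337.]
tip corner 0.1455 [327. 327.]
padfront 0.09 [237. 361.]
```

View pics/s1d.png

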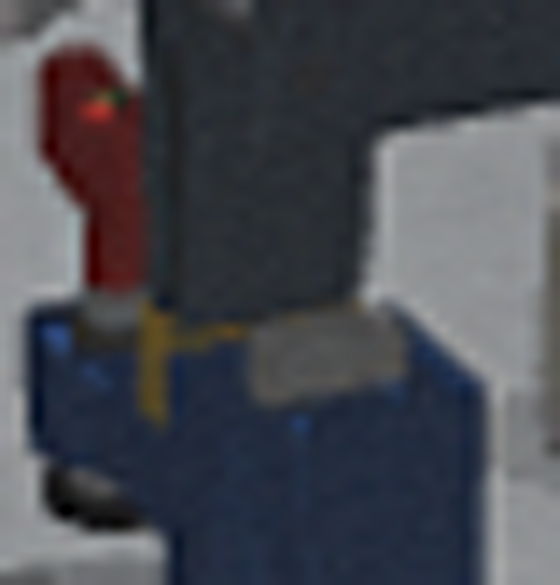

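The crop shows the fingers standing on the yellow lug, with about 12 mm of bar above the sleeve (5 mm at the start). So contact is made and the jaw has slid ~7 mm, though the tips look higher than the nominal 22 mm offset suggests. I'll continue and watch the force.

Emit:
drive_tool --pt "0 0 2 0 0 0 -1" --pt "0 0 4 0 0 0 -1" --pt "0 0 6 0 0 0 -1"

```text
time_s: 4.4
tool_pos: [0.5614, 0.031, 0.1615]
eef_rot: [-0.0, -0.116, 0.993, -0.0]
contact_force: [-0.7, -0.5, 3.3]
finger_gap: 0.0004
```

Emit:
drive_tool --pt "0 0 2 0 0 0 -1" --pt "0 0 4 0 0 0 -1" --pt "0 0 6 0 0 0 -1"

```text
time_s: 4.7
tool_pos: [0.5614, 0.031, 0.1555]
eef_rot: [0.0, -0.116, 0.993, -0.0]
contact_force: [-0.1, 0.4, 2.6]
finger_gap: 0.0006
```

```bash
python3 - <<'E'
from h import *
im=shot('side','side2')
a=cv2.imread('pics/side1.png')[140:205,275:330];b=im[140:205,275:330,::-1]
cv2.imwrite('pics/s2.png',cv2.resize(np.hstack([a,b]),None,fx=7,fy=7,interpolation=cv2.INTER_CUBIC))
print(ctrl.observe()['contact_force'])
E
```

```text
[ 0.17065953  0.83013715 -0.40095108]
```

View pics/s2.png

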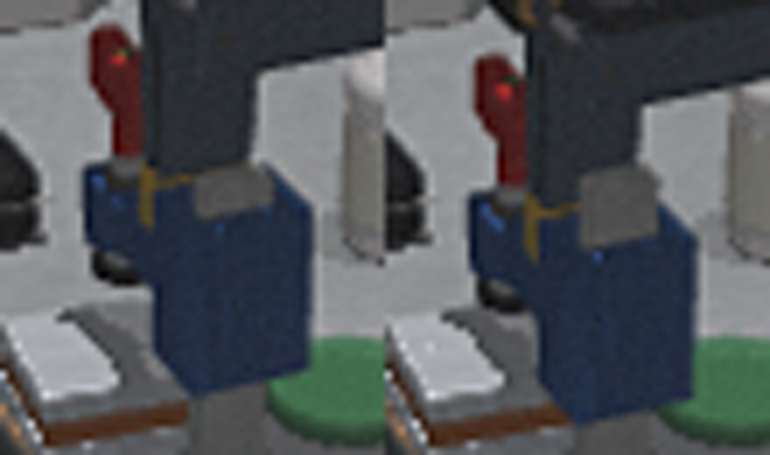

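Compared with the last frame, the jaw moved down about 12 mm with the tool. The sliding force is ~3 N and the pad has about 25 mm left to go.

Emit:
drive_tool --pt "0 0 2 0 0 0 -1" --pt "0 0 4 0 0 0 -1" --pt "0 0 6 0 0 0 -1" --pt "0 0 8 0 0 0 -1" --pt "0 0 10 0 0 0 -1"

```text
time_s: 5.25
tool_pos: [0.5614, 0.031, 0.1455]
eef_rot: [-0.0, -0.116, 0.993, -0.0]
contact_force: [-0.9, 0.6, 3.2]
finger_gap: 0.0005
```

Emit:
drive_tool --pt "0 0 1.5 0 0 0 -1" --pt "0 0 3 0 0 0 -1" --pt "0 0 4.5 0 0 0 -1"

```text
time_s: 5.55
tool_pos: [0.5614, 0.031, 0.141]
eef_rot: [-0.0, -0.116, 0.993, -0.0]
contact_force: [0.6, 0.8, 3.1]
finger_gap: 0.0006
```

Emit:
drive_tool --pt "0 0 1 0 0 0 -1" --pt "0 0 2 0 0 0 -1" --pt "0 0 3 0 0 0 -1"

```text
time_s: 5.85
tool_pos: [0.5614, 0.031, 0.138]
eef_rot: [-0.0, -0.116, 0.993, -0.0]
contact_force: [-1.5, -0.2, 2.6]
finger_gap: 0.0005
```

Emit:
drive_tool --pt "0 0 1 0 0 0 -1" --pt "0 0 2 0 0 0 -1"

```text
time_s: 6.05
tool_pos: [0.5614, 0.031, 0.1361]
eef_rot: [0.0, -0.116, 0.993, -0.0]
contact_force: [-2.0, -0.4, 2.2]
finger_gap: 0.0004
```

Emit:
drive_tool --pt "0 0 1 0 0 0 -1" --pt "0 0 2 0 0 0 -1"

```text
time_s: 6.25
tool_pos: [0.5614, 0.031, 0.134]
eef_rot: [-0.0, -0.116, 0.993, 0.0]
contact_force: [-0.7, 0.4, 2.3]
finger_gap: 0.0004
```

Emit:
drive_tool --pt "0 0 1 0 0 0 -1" --pt "0 0 2 0 0 0 -1"

```text
time_s: 6.45
tool_pos: [0.5615, 0.0309, 0.132]
eef_rot: [0.0, -0.116, 0.993, -0.0]
contact_force: [-0.2, -1.0, 0.8]
finger_gap: 0.0004
```

Emit:
drive_tool --pt "0 0 1 0 0 0 -1" --pt "0 0 2 0 0 0 -1"

```text
time_s: 6.65
tool_pos: [0.5615, 0.0309, 0.13]
eef_rot: [0.0, -0.116, 0.993, -0.0]
contact_force: [0.7, -1.0, 1.6]
finger_gap: 0.0003
```

Emit:
drive_tool --pt "0 0 1 0 0 0 -1" --pt "0 0 2 0 0 0 -1"

```text
time_s: 6.85
tool_pos: [0.5616, 0.0309, 0.1282]
eef_rot: [0.0, -0.116, 0.993, -0.0]
contact_force: [-1.3, -1.3, 8.1]
finger_gap: 0.0001
```

Emit:
drive_tool --pt "0 0 0 0 0 0 -1" --pt "0 0 0.4 0 0 0 -1" --pt "0 0 0.4 0 0 0 -1"

```text
time_s: 7.15
tool_pos: [0.5616, 0.0309, 0.128]
eef_rot: [0.0, -0.116, 0.993, -0.0]
contact_force: [-0.4, -3.3, 7.1]
finger_gap: 0.0006
```

Emit:
drive_tool --pt "0 0 0.5 0 0 0 -1" --pt "0 0 0.5 0 0 0 -1"

```text
time_s: 7.35
tool_pos: [0.5617, 0.0309, 0.1277]
eef_rot: [0.0, -0.116, 0.993, -0.0]
contact_force: [-1.5, -1.5, 10.0]
finger_gap: 0.0005
```

```bash
python3 - <<'E'
from h import *
for i in range(4): 
    ctrl.camera('side'); print(ctrl.observe()['contact_force'].round(2))
E
```

```text
[-2.58 -2.37  9.64]
[-2.13 -3.1   9.98]
[-1.32 -3.21 11.16]
[-1.28 -2.51  9.82]
```

Emit:
drive_tool --pt "0 0 0.5 0 0 0 -1" --pt "0 0 0.5 0 0 0 -1"

```text
time_s: 7.75
tool_pos: [0.5617, 0.0309, 0.1274]
eef_rot: [0.0, -0.116, 0.993, -0.0]
contact_force: [-2.9, -2.5, 12.0]
finger_gap: 0.0002
```

```bash
python3 - <<'E'
from h import *
for i in range(4): 
    im=ctrl.camera('side'); print(ctrl.observe()['contact_force'].round(2))
E
```

```text
[-2.3  -1.98 13.05]
[-1.82 -2.28 13.2 ]
[-2.87 -3.24 13.87]
[-1.68 -2.42 13.3 ]
```

Pressed to ~13 N with a clear climb. Next: lift slowly, move over the handle, and turn so the fingers straddle the wing.

Emit:
drive_tool --pt "0 0 -1 0 0 0 -1" --pt "0 0 -4 0 0 0 -1" --pt "0 0 -15 0 0 0 -1" --pt "0 0 -45 0 0 0 -1" --pt "0 0 -85 0 0 0 -0.2" --pt "0 0 -85 0 0 8 -0.2"

```text
time_s: 8.55
tool_pos: [0.5638, 0.031, 0.2171]
eef_rot: [0.004, -0.046, 0.999, -0.0]
contact_force: [0.2, -0.4, 0.2]
finger_gap: 0.0136
```

Emit:
drive_tool --pt "0 30 -10 0 0 8.5 -0.2" --pt "0 60 -10 0 0 17 -0.2" --pt "0 60 -10 0 0 25.5 -0.2" --pt "0 60 -10 0 0 34 -0.2" --pt "0 60 -10 0 0 42.5 -0.2" --pt "0 60 -10 0 0 51 -0.2" --pt "0 60 -10 0 0 59.5 -0.2" --pt "0 60 -10 0 0 68 -0.2"

```text
time_s: 9.35
tool_pos: [0.5558, 0.0908, 0.2224]
eef_rot: [0.0, 0.523, 0.852, 0.0]
contact_force: [-0.1, -0.2, 0.4]
finger_gap: 0.0363
```

Emit:
drive_tool --pt "0 0 0 0 0 8.5 -0.2" --pt "0 0 0 0 0 17 -0.2" --pt "0 0 0 0 0 19.8 -0.2" --pt "0 0 0 0 0 19.8 -0.2"

```text
time_s: 9.75
tool_pos: [0.5559, 0.0908, 0.2223]
eef_rot: [0.0, 0.66, 0.751, 0.0]
contact_force: [0.3, 0.3, -0.1]
finger_gap: 0.0365
```

```bash
python3 - <<'E'
from h import *
goal((.5483,.0893,.12),97.5)
M=T(); im=shot('wrist','w2'); s=shot('side','side3')
a=cv2.resize(im[:,:,::-1],None,fx=1.0,fy=1.0); b=cv2.resize(s[120:220,260:340,::-1],None,fx=3.84,fy=3.84,interpolation=cv2.INTER_CUBIC)[:384]
c=cv2.resize(im[140:260,180:330,::-1],None,fx=3.2,fy=3.2,interpolation=cv2.INTER_CUBIC)
print(a.shape,b.shape,c.shape)
cv2.imwrite('pics/w2c.png',np.hstack([c,b[:,:307]]))
E
```

```text
t 9.75 pos [0.5559 0.0908 0.2223] F [ 0.3  0.3 -0.1] q6 -4.2 gap 0.0365
shift [ -0.5  -7.7 102.3] turn [ 0.02 -0.   -0.06]
(384, 512, 3) (384, 307, 3) (384, 480, 3)
```

View pics/w2c.png

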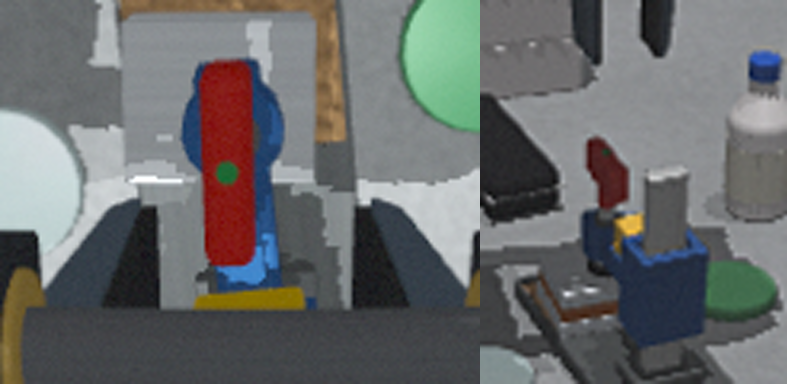

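The wrist view shows the wing aligned with the tool's x axis, with the pin at crop (226,173). The side view shows the pad down on the stack, the jaw staying put, and about 45 mm of bar above the sleeve.

```bash
python3 - <<'E'
from h import *
M=np.load('pics/w2.npy'); w=lambda x,y:(180+(x+.5)/3.2-.5,140+(y+.5)/3.2-.5)
s=(260+(607-480+.5)/3.84-.5,120+153.5/3.84-.5)
p,e=tri(ray('wrist',w(226,173),M),ray('side',s)); print(p,e)
for z in(.14,.148,.155): print(z,atz('wrist',w(226,173),z,M), proj('side',[.5483,.0893,z]),s)
a=atz('wrist',w(228,64),.146,M);b=atz('wrist',w(230,262),.146,M);d=a-b;print('wing',np.degrees(np.arctan2(d[1],d[0])),np.linalg.norm(d))
goal((p[0],p[1],.12),97.5)
E
```

```text
[0.54825487 0.09204583 0.14384379] [np.float64(0.0009839844996806062), np.float64(0.0009839844996806417)]
0.14 [0.54923492 0.09086266 0.14      ] [293.27934426 161.26083606] (292.703125, 159.47395833333334)
0.148 [0.54921303 0.09296218 0.148     ] [293.3156402 158.5468277] (292.703125, 159.47395833333334)
0.155 [0.54919387 0.09479927 0.155     ] [293.34759715 156.15726509] (292.703125, 159.47395833333334)
wing 97.66370008128065 0.05450004020113141
t 9.85 pos [0.5559 0.0908 0.2222] F [-0.   0.  -0.4] q6 -4.4 gap 0.0368
shift [  2.2  -7.4 102.2] turn [ 0.02 -0.    0.1 ]
```

Emit:
drive_tool --pt "1 -7 40 0 0 0 -0.2" --pt "1 -7 75 0 0 0 -0.2" --pt "1 -7 90 0 0 0 -0.2" --pt "1 -7 98 0 0 0 -0.2" --pt "1 -7 99 0 0 0 -0.2" --pt "1 -7 99 0 0 0 -0.2"

```text
time_s: 10.45
tool_pos: [0.5494, 0.0909, 0.1235]
eef_rot: [0.0, 0.659, 0.752, 0.0]
contact_force: [0.3, -0.2, 0.6]
finger_gap: 0.0368
```

Emit:
drive_tool --pt "0 0 0 0 0 0 -1" --pt "0 0 0 0 0 0 -1" --pt "0 0 0 0 0 0 -1" --pt "0 0 0 0 0 0 -1" --grip_force 15

```text
time_s: 10.85
tool_pos: [0.5487, 0.0908, 0.123]
eef_rot: [0.0, 0.659, 0.752, 0.0]
contact_force: [-1.5, 1.0, 3.6]
finger_gap: 0.0136
```

Emit:
drive_tool --pt "0 0 0 0 0 8 -1" --pt "0 0 0 0 0 16 -1" --pt "0 0 0 0 0 24 -1" --pt "0 0 0 0 0 32 -1" --pt "0 0 0 0 0 40 -1" --pt "0 0 0 0 0 48 -1" --pt "0 0 0 0 0 56 -1" --pt "0 0 0 0 0 56 -1"

```text
time_s: 11.65
tool_pos: [0.5485, 0.0909, 0.1227]
eef_rot: [-0.0, 0.936, 0.353, -0.0]
contact_force: [-3.3, 0.4, -1.3]
finger_gap: 0.0143
```

```bash
python3 - <<'E'
from h import *
s=ctrl.observe(); print(s['contact_force'],s['torque'],np.degrees(s['joints'][5]))
E
```

```text
[-3.32065853  0.39134171 -1.34362904] [ 0.03580059  0.39158869 -0.01692307] 51.9222660333298
```

Emit:
drive_tool --pt "0 0 0 0 0 8 -1" --pt "0 0 0 0 0 16 -1" --pt "0 0 0 0 0 24 -1" --pt "0 0 0 0 0 32 -1" --pt "0 0 0 0 0 40 -1" --pt "0 0 0 0 0 48 -1" --pt "0 0 0 0 0 56 -1"

```text
time_s: 12.35
tool_pos: [0.548, 0.0912, 0.1223]
eef_rot: [-0.0, 0.992, -0.127, -0.001]
contact_force: [-3.4, 4.8, -6.0]
finger_gap: 0.0139
```

Emit:
drive_tool --pt "0 0 0 0 0 8 -1" --pt "0 0 0 0 0 16 -1" --pt "0 0 0 0 0 24 -1" --pt "0 0 0 0 0 32 -1" --pt "0 0 0 0 0 40 -1" --pt "0 0 0 0 0 48 -1" --pt "0 0 0 0 0 48 -1"

```text
time_s: 13.05
tool_pos: [0.5481, 0.0916, 0.122]
eef_rot: [-0.0, 0.855, -0.519, -0.001]
contact_force: [-0.1, 7.2, -11.2]
finger_gap: 0.0138
```

```bash
python3 - <<'E'
from h import *
s=ctrl.observe(); print(s['contact_force'],s['torque'],np.degrees(s['joints'][5]))
im=shot('wrist','w3'); sd=shot('side','side4')
b=cv2.resize(sd[120:220,260:340,::-1],None,fx=3.84,fy=3.84,interpolation=cv2.INTER_CUBIC)[:384]
c=cv2.resize(im[140:260,180:330,::-1],None,fx=3.2,fy=3.2,interpolation=cv2.INTER_CUBIC)
cv2.imwrite('pics/w3c.png',np.hstack([c,b]))
E
```

```text
[ -0.06357551   7.21244697 -11.22599556] [1.43162835 0.05732825 0.00894438] 155.79551738812103
```

View pics/w3c.png

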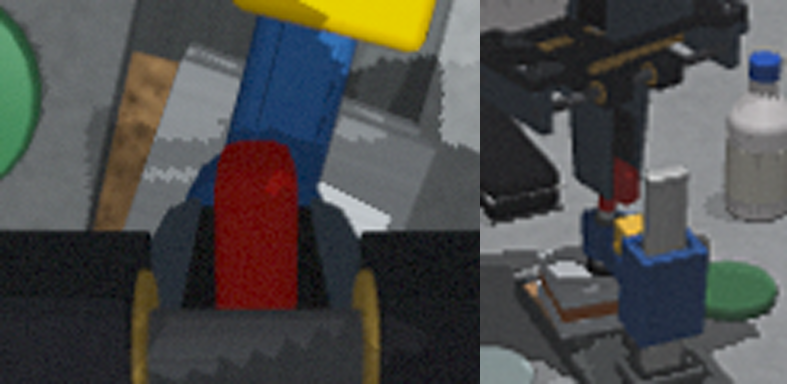

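The handle has turned 160° with the tool (the wing is still gripped and the pin is hidden). By stiffness that is ~29 N. I'll relax the hold, release, lift and turn back, then read the pin.

Emit:
drive_tool --pt "0 0 1 0 0 0 -1" --pt "0 0 1 0 0 0 -1" --pt "0 0 1 0 0 0 -0.2" --pt "0 0 1 0 0 0 -0.2" --pt "0 0 1 0 0 0 -0.2" --pt "0 0 -30 0 0 0 -0.2" --pt "0 0 -75 0 0 0 -0.2" --pt "0 0 -99 0 0 0 -0.2"

```text
time_s: 13.95
tool_pos: [0.5498, 0.0908, 0.2248]
eef_rot: [-0.001, 0.855, -0.518, 0.001]
contact_force: [1.0, -0.3, -0.0]
finger_gap: 0.0363
```

Emit:
drive_tool --pt "0 0 0 0 0 -8.5 -0.2" --pt "0 0 0 0 0 -17 -0.2" --pt "0 0 0 0 0 -25.5 -0.2" --pt "0 0 0 0 0 -34 -0.2" --pt "0 0 0 0 0 -42.5 -0.2" --pt "0 0 0 0 0 -51 -0.2" --pt "0 0 0 0 0 -59.5 -0.2" --pt "0 0 0 0 0 -68 -0.2"

```text
time_s: 14.75
tool_pos: [0.5489, 0.0907, 0.2218]
eef_rot: [0.0, 0.999, 0.051, 0.0]
contact_force: [-0.5, -0.2, -0.0]
finger_gap: 0.0365
```

Emit:
drive_tool --pt "0 0 0 0 0 -8.5 -0.2" --pt "0 0 0 0 0 -17 -0.2" --pt "0 0 0 0 0 -25.5 -0.2" --pt "0 0 0 0 0 -34 -0.2" --pt "0 0 0 0 0 -42.5 -0.2" --pt "0 0 0 0 0 -51 -0.2" --pt "0 0 0 0 0 -59.5 -0.2" --pt "0 0 0 0 0 -68 -0.2"

```text
time_s: 15.55
tool_pos: [0.5489, 0.0907, 0.2218]
eef_rot: [0.0, 0.799, 0.601, 0.0]
contact_force: [-0.9, -0.4, 1.2]
finger_gap: 0.0369
```

Emit:
drive_tool --pt "0 0 0 0 0 -8.5 -0.2" --pt "0 0 0 0 0 -17 -0.2" --pt "0 0 0 0 0 -25.5 -0.2" --pt "0 0 0 0 0 -34 -0.2" --pt "0 0 0 0 0 -42.5 -0.2" --pt "0 0 0 0 0 -44 -0.2" --pt "0 0 0 0 0 -44 -0.2"

```text
time_s: 16.25
tool_pos: [0.5489, 0.0907, 0.2218]
eef_rot: [0.0, 0.52, 0.854, 0.0]
contact_force: [-0.0, -0.1, -0.9]
finger_gap: 0.0362
```

```bash
python3 - <<'E'
from h import *
goal((.5483,.092,.122),97.5-160+180)
M=T(); im=shot('wrist','w4'); sd=shot('side','side5')
b=cv2.resize(sd[145:185,280:305,::-1],None,fx=12,fy=12,interpolation=cv2.INTER_CUBIC)
c=cv2.resize(im[145:245,205:295,::-1],None,fx=5,fy=4.8,interpolation=cv2.INTER_CUBIC)
print(b.shape,c.shape); cv2.imwrite('pics/w4c.png',np.hstack([c,b]))
E
```

```text
t 16.25 pos [0.5489 0.0907 0.2218] F [-0.  -0.1 -0.9] q6 -24.1 gap 0.0362
shift [ 1.4  0.1 99.8] turn [ 0.    0.01 -0.16]
(480, 300, 3) (480, 450, 3)
```

View pics/w4c.png

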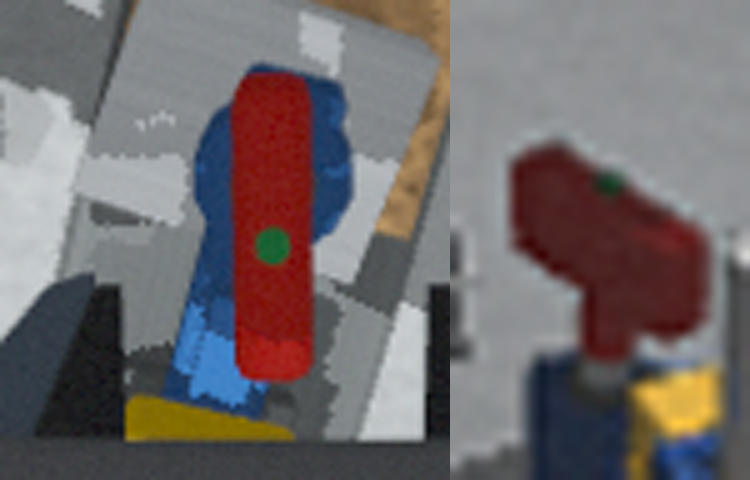

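Wrist crop: wing near the tool's x axis with the pin at (272,245). In the side crop the pin stands about 1.2 px (≈3 mm) above the face centre. To get a better reading I'll tilt the wrist camera for an oblique look before the last turn.

Emit:
drive_tool --pt "0 0 0 0 -8 0 -0.2" --pt "0 0 0 0 -16 0 -0.2" --pt "0 0 0 0 -24 0 -0.2" --pt "0 0 0 0 -32 0 -0.2" --pt "0 0 0 0 -40 0 -0.2" --pt "0 0 10 0 -40 0 -0.2" --pt "0 0 10 0 -40 0 -0.2"

```text
time_s: 17.05
tool_pos: [0.548, 0.0914, 0.2099]
eef_rot: [0.29, 0.487, 0.804, -0.178]
contact_force: [0.3, -0.4, 1.3]
finger_gap: 0.036
```

```bash
cat > pin.py <<'E'
from h import *
import sys
M=T(); ims=[ctrl.camera('wrist') for _ in range(3)]; im=np.mean(ims,0); cv2.imwrite('pics/%s.png'%sys.argv[1],im[:,:,::-1]); np.save('pics/%s.npy'%sys.argv[1],M)
r,g,b=im[...,0],im[...,1],im[...,2]; 
hsv=cv2.cvtColor(im.astype(np.uint8),cv2.COLOR_RGB2HSV)
X=M@np.array(ctrl.camera_model('wrist')['T_tool_cam']); cam=X[:3,3]
p=np.array([.5485,.092,.145]); c=X[:3,:3].T@(p-cam); th=np.arccos(-c[2]/np.linalg.norm(c)); K=np.array(ctrl.camera_model('wrist')['intrinsics'])
ph=np.arctan2(-c[1],c[0]); u=[K[0,2]+K[0,0]*th*np.cos(ph),K[1,2]+K[0,0]*th*np.sin(ph)]
D=np.linalg.norm(p-cam); e=np.arcsin((cam[2]-p[2])/D); print('pos',M[:3,3],'expected px',np.round(u,1),'D',D,'elev',np.degrees(e))
x0,y0=int(u[0])-20,int(u[1])-20; G=(g-r)[y0:y0+40,x0:x0+40]; print('max g-r',G.max())
np.set_printoptions(linewidth=220)
q=np.unravel_index(np.where(True,G,0).argmax(),G.shape); print(x0+q[1],y0+q[0]); cy,cx=y0+q[0],x0+q[1]
print((g-r)[cy-9:cy+10,cx-9:cx+10].astype(int))
E
python3 pin.py p1
```

```text
pos [0.54800385 0.09138707 0.20990506] expected px [258.9 151. ] D 0.21966337210157655 elev 43.82970001688675
max g-r 133.33333333333334
259 151
[[   1 -100 -150 -174 -180 -184 -191 -189 -188 -188 -188 -187 -183 -183 -177 -173 -159 -139  -97]
 [   0 -113 -159 -178 -180 -189 -185 -189 -180 -180 -180 -185 -185 -184 -178 -172 -164 -142  -92]
 [   6 -123 -157 -175 -182 -183 -176 -161 -139 -135 -149 -165 -177 -182 -184 -178 -156 -142  -91]
 [  13 -110 -164 -176 -176 -178 -149 -111  -96  -76  -87 -107 -136 -173 -188 -172 -164 -146  -96]
 [  17 -113 -162 -177 -177 -162 -102  -70  -49  -30  -38  -45  -85 -147 -183 -177 -164 -147  -93]
 [  21 -106 -163 -177 -178 -141  -58  -18    7   24   23    9  -25 -103 -180 -182 -169 -151  -90]
 [  20 -107 -169 -176 -174 -131   -8   35   54   76   81   68   35  -60 -176 -180 -168 -154  -89]
 [  24 -116 -166 -175 -175 -131   31   81  101  106  108  107   87  -16 -160 -176 -171 -152  -95]
 [  23 -110 -167 -178 -173 -117   62  112  113  119  121  114  104   16 -144 -179 -169 -154  -94]
 [  14 -100 -167 -177 -177 -139   52  120  129  133  132  129   99   10 -
[... 326 characters left out ...]
 -94 -163 -177 -179 -182 -172 -139 -101  -79  -83  -88 -112 -145 -176 -178 -173 -157  -74]
 [ -27  -98 -160 -175 -176 -184 -186 -176 -158 -144 -145 -153 -154 -177 -182 -181 -175 -159  -77]
 [ -27  -97 -167 -173 -178 -187 -189 -192 -185 -181 -178 -180 -181 -186 -187 -178 -175 -154  -77]
 [ -26  -85 -149 -174 -181 -185 -187 -186 -188 -191 -190 -187 -184 -187 -184 -179 -177 -153  -73]
 [ -27  -84 -154 -174 -178 -183 -188 -186 -186 -192 -190 -193 -187 -185 -184 -180 -171 -153  -63]
 [ -26  -81 -156 -173 -178 -185 -188 -189 -188 -188 -188 -189 -194 -187 -183 -182 -174 -151  -55]][ WARN:0@22.823] global loadsave.cpp:1063 imwrite_ Unsupported depth image for selected encoder is fallbacked to CV_8U.
```

```bash
cat >> pin.py <<'E'
W=(g-r)[cy-9:cy+10,cx-9:cx+10]; S=np.clip((g-r)[cy-8:cy+8,cx-6:cx+7],-178,115); f=(S+178)/293
k=297.3/D/1e3; A=f.sum(); print('area',A,'h(area)',(A/k**2-np.pi*9*np.sin(e))/(6*np.cos(e)),'h(height)',(f.sum(0).max()/k-6*np.sin(e))/np.cos(e),'width mm',f.sum(1).max()/k, 'col',f.sum(0).max())
E
python3 pin.py p2 2>/dev/null | tail -21; python3 - <<'E'
import cv2; im=cv2.imread('pics/p2.png'); im0=im[110:190,215:305]
cv2.imwrite('pics/p2c.png',cv2.resize(im0,None,fx=7,fy=7,interpolation=cv2.INTER_CUBIC))
E
```

```text
256 148
[[  58   58   29  -94 -108 -119 -173 -184 -187 -188 -187 -187 -182 -185 -187 -187 -182 -181 -168]
 [  60   61   43  -99 -110 -135 -167 -181 -184 -185 -187 -187 -185 -187 -184 -190 -186 -181 -172]
 [  59   59   56  -96 -111 -163 -178 -191 -187 -184 -186 -179 -185 -183 -188 -186 -179 -179 -158]
 [  60   57   56  -93 -144 -174 -178 -188 -179 -172 -162 -121 -153 -166 -176 -185 -183 -176 -161]
 [  60   60   56  -96 -170 -175 -174 -180 -173 -127  -48   -8  -19  -41  -93 -155 -188 -177 -171]
 [  58   61   58  -99 -149 -165 -176 -169 -125  -29   48   62   61   66   38  -70 -186 -177 -175]
 [  58   58   55  -76 -116 -170 -176 -168  -39   62   64   79   73   73   63  -11 -151 -178 -171]
 [  61   58   57  -71 -146 -175 -178 -173   17   85  109  114  115  109   97   31 -105 -183 -174]
 [  54   58   55  -73 -168 -174 -180 -166   32  124  132  133  132  133  125   70 -110 -179 -176]
 [  39   41   45  -65 -164 -175 -177 -157   43  138  135  133  132  134  134   83 -100 -179 -175]
 [  29   24   22  -60 -156 -169 -182 -159    2  134  133  134  137  135  135   80 -106 -179 -174]
 [  24   27   
[... 197 characters left out ...]
1  -65 -158 -170 -177 -183 -183 -185 -161 -132 -125 -144 -166 -189 -180 -186 -174]
 [ -24  -23  -27  -63 -141 -176 -180 -184 -186 -186 -187 -188 -184 -185 -186 -186 -186 -181 -174]
 [ -23  -25  -25  -59 -119 -169 -179 -183 -186 -184 -187 -189 -185 -186 -187 -185 -183 -183 -174]
 [ -25  -25  -26  -57 -142 -173 -178 -184 -187 -189 -188 -186 -190 -192 -187 -186 -187 -184 -175]
 [ -24  -26  -25  -49 -146 -166 -176 -185 -191 -186 -187 -188 -190 -188 -191 -186 -185 -186 -174]
 [ -24  -25  -26  -42 -123 -170 -177 -178 -187 -186 -188 -189 -195 -190 -188 -183 -180 -186 -174]]
area 62.551763367463025 h(area) 3.36432024320109 h(height) 2.6521483377453983 width mm 6.035499002715869 col 8.244596131968144
```

The pin measures ~3.0 mm proud (30 N), matching the stiffness estimate of 29 N. One more turn of ~22° should bring it to about 32 N.

Emit:
drive_tool --pt "0 0 0 0 8 0 -0.2" --pt "0 0 0 0 16 0 -0.2" --pt "0 0 0 0 24 0 -0.2" --pt "0 0 0 0 32 0 -0.2" --pt "0 0 0 0 40 0 -0.2" --pt "0 0 0 0 40 0 -0.2" --pt "0 0 0 0 40 0 -0.2"

```text
time_s: 18.05
tool_pos: [0.5493, 0.0893, 0.212]
eef_rot: [0.001, 0.52, 0.854, -0.0]
contact_force: [-0.6, 0.2, 0.1]
finger_gap: 0.0362
```

```bash
python3 - <<'E'
from h import *
goal((.5487,.0908,.1225),117.6)
E
```

```text
t 18.05 pos [0.5493 0.0893 0.212 ] F [-0.6  0.2  0.1] q6 -24.1 gap 0.0362
shift [ 1.7  0.1 89.5] turn [ 0.03  0.1  -0.29]
```

Emit:
drive_tool --pt "1.5 0 35 0 0 -0.3 -0.2" --pt "1.5 0 70 0 0 -0.3 -0.2" --pt "1.5 0 85 0 0 -0.3 -0.2" --pt "1.5 0 89 0 0 -0.3 -0.2" --pt "1.5 0 89 0 0 -0.3 -0.2" --pt "1.5 0 89 0 0 -0.3 -1" --pt "1.5 0 89 0 0 -0.3 -1" --pt "1.5 0 89 0 0 -0.3 -1"

```text
time_s: 18.85
tool_pos: [0.5485, 0.0922, 0.1235]
eef_rot: [0.001, 0.517, 0.856, 0.0]
contact_force: [-0.0, -0.2, 0.9]
finger_gap: 0.0155
```

Emit:
drive_tool --pt "0 0 0 0 0 0 -1" --pt "0 0 0 0 0 8 -1" --pt "0 0 0.2 0 0 16 -1" --pt "0 0 0.4 0 0 22 -1" --pt "0 0 0.4 0 0 22 -1" --pt "0 0 0.4 0 0 22 -1"

```text
time_s: 19.45
tool_pos: [0.5485, 0.092, 0.123]
eef_rot: [0.0, 0.671, 0.742, 0.0]
contact_force: [-2.2, -1.6, 8.0]
finger_gap: 0.0138
```

Emit:
drive_tool --pt "0 0 0 0 0 0 -0.2" --pt "0 0 0 0 0 0 -0.2" --pt "0 0 0 0 0 0 -0.2" --pt "0 0 -30 0 0 0 -0.2" --pt "0 0 -70 0 0 0 -0.2" --pt "0 0 -89 0 0 0 -0.2" --pt "0 0 -89 0 -8 0 -0.2"

```text
time_s: 20.15
tool_pos: [0.5503, 0.0898, 0.2146]
eef_rot: [0.054, 0.671, 0.738, -0.045]
contact_force: [-0.8, 0.2, -0.9]
finger_gap: 0.0367
```

Emit:
drive_tool --pt "0 0 0 0 -8 0 -0.2" --pt "0 0 0 0 -16 0 -0.2" --pt "0 0 0 0 -24 0 -0.2" --pt "0 0 0 0 -32 0 -0.2" --pt "0 0 0 0 -32 0 -0.2" --pt "0 0 0 0 -32 0 -0.2" --pt "0 0 0 0 -32 0 -0.2"

```text
time_s: 20.85
tool_pos: [0.5484, 0.0916, 0.2117]
eef_rot: [0.253, 0.631, 0.697, -0.228]
contact_force: [-0.5, -0.5, -0.2]
finger_gap: 0.0361
```

```bash
sleep 0; python3 -c "
from h import *
[ctrl.camera('wrist') for _ in range(4)]"; python3 pin.py p3 2>/dev/null; python3 - <<'E'
import cv2,numpy as np
from h import *
s=shot('side','side6')
im=cv2.imread('pics/p3.png')[105:195,210:310]
a=cv2.resize(im,None,fx=5,fy=5,interpolation=cv2.INTER_CUBIC); b=cv2.resize(s[130:230,260:330,::-1],None,fx=4.5,fy=4.5,interpolation=cv2.INTER_CUBIC)
cv2.imwrite('pics/end.png',np.hstack([a,b]))
E
```

```text
pos [0.54833703 0.09131941 0.21198252] expected px [257.6 148.9] D 0.22111484523146463 elev 44.10497083402479
max g-r 137.33333333333331
257 150
[[  13   14  -47 -150 -169 -176 -176 -183 -186 -184 -188 -185 -182 -171 -167 -168 -165 -158 -150]
 [  29   27  -43 -145 -169 -179 -172 -187 -186 -188 -189 -183 -182 -170 -165 -166 -164 -158 -150]
 [  22   25  -41 -146 -164 -173 -177 -186 -182 -186 -185 -186 -173 -170 -167 -167 -165 -162 -150]
 [  28   26  -39 -144 -168 -176 -179 -185 -184 -160 -154 -140 -124 -140 -170 -169 -164 -160 -151]
 [  26   24  -34 -127 -171 -174 -177 -168 -146  -43  -19   -2   11  -30 -118 -169 -168 -159 -149]
 [  26   22  -24 -114 -167 -173 -167 -152  -58   50   66   60   63   56  -17 -121 -159 -161 -152]
 [  25   23  -14 -107 -167 -175 -161 -132   37   64   65   66   65   66   51  -38 -160 -168 -153]
 [  25   24   -8 -105 -170 -175 -168 -135   70   98  106  115  117  101   74  -25 -167 -162 -152]
 [  28   23  -10 -107 -174 -177 -171 -126  105  128  132  133  133  126  115    7 -162 -161 -152]
 [  28   25  -11 -125 -169 -171 -171 -103  131  137  136  131  133  134  
[... 333 characters left out ...]
 0 -134 -169 -176 -177 -187 -188 -175 -138 -130 -130 -150 -187 -183 -169 -164 -158]
 [  24    6  -21 -133 -167 -174 -177 -186 -183 -183 -187 -187 -189 -191 -186 -187 -169 -174 -168]
 [  18  -17  -27 -128 -166 -170 -175 -188 -186 -187 -190 -190 -186 -190 -193 -186 -184 -176 -168]
 [  10  -23  -27 -121 -165 -176 -180 -185 -186 -193 -185 -182 -188 -185 -191 -191 -186 -179 -170]
 [  -3  -24  -27 -119 -167 -175 -181 -186 -184 -188 -190 -190 -186 -190 -190 -189 -185 -176 -171]
 [  -7  -24  -29 -110 -167 -170 -180 -185 -189 -187 -187 -185 -189 -184 -188 -184 -186 -182 -176]]
area 60.67576791808874 h(area) 3.222732398422628 h(height) 2.7805601289011683 width mm 6.129323711877622 col 8.29920364050057
```

View pics/end.png

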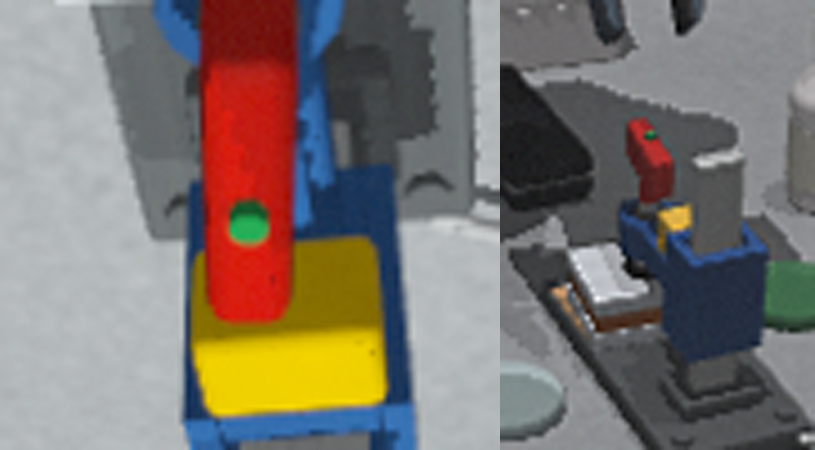

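Final view: the pin stands clearly proud at (249,222). The same method gives 3.2 mm (3.4 mm allowing for the jaw's tilt), so 32–34 N. The side view shows the stack in place under the pad and the gripper clear. Handing in.

```bash
python3 -c "
from h import *
print(ctrl.finish_job())"
```

```text
the job is handed in; nothing more can be done
None
```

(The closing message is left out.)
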